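# Clear the living-room stack onto the outlined mat

## Task

Take the stack of things on the living-room table apart from the top down, one thing at a time, and lay each one flat and right way up inside its own drawn outline on the grey felt mat, in line with it, so that its owner can find it by touch: first the tin, then the remote control, then the spectacles case, then the book. Set each down gently without dropping it, let go of it before taking the next, and leave the clock and the mug where they stand.

Things in the scene. Friction and masses are not known exactly. Their poses are not given: they have to be found in the camera images.
- tin: Round flat aluminium cream tin, 52 mm in diameter, 20 mm high, about 70 g; on top of the stack, lying on the remote control. Origin at the centre of its underside, z up.
- remote: Black TV remote control with small grey round buttons on its upper face, 150 x 40 x 18 mm high, about 100 g; second from the top, lying slantwise on the spectacles case. Body frame: origin at the centre of the underside, x along the length, y across the width, z up. Either end may point either way.
- case: Closed hard spectacles case of dark brown leather, a long shape with half-round ends and upright sides, 138 x 58 x 34 mm high, about 120 g; third from the top, lying crosswise on the book. Body frame: origin at the centre of the underside, x along the length, y across the width, z up. Either end may point either way.
- book: Small pocket book with stiff grey-green linen covers, closed and lying flat, 112 x 64 x 26 mm high, about 160 g, rigid and shut fast; bottom of the stack, lying on the bare table. The 112 mm run along x; the spine is on the -y side. Body frame: origin at the centre of the underside, x along the length, y across the width, z up. Either end may point either way.
- spot_tin: Outline for the tin on the mat: a white drawn circle 72 mm across inside the line, with a small circle at its centre. Fixed, flat (no height to speak of), lies on the mat's top face, 3 mm above the table. Origin at the outline's centre at the mat's top face. The four outlines lie two by two, in any order, on one fixed dark grey felt mat, 370 x 222 x 3 mm; neighbours' centres at least 95 mm apart.
- spot_remote: Outline for the remote control: the narrowest white rectangle, 170 x 60 mm inside the line, with three rows of dots drawn in it. Fixed, flat (no height to speak of), lies on the mat's top face, 3 mm above the table. Origin at the outline's centre at the mat's top face; x along its length.
- spot_case: Outline for the spectacles case: a white line with half-round ends, 158 x 78 mm inside the line, with a pair of round spectacles drawn in it. Fixed, flat (no height to speak of), lies on the mat's top face, 3 mm above the table. Origin at the outline's centre at the mat's top face; x along its length.
- spot_book: Outline for the book: a short wide white rectangle, 132 x 84 mm inside the line, with one long line along one side for the spine (the book may lie either way round). Fixed, flat (no height to speak of), lies on the mat's top face, 3 mm above the table. Origin at the outline's centre at the mat's top face; x along its length.
- clock: Yellow round table clock standing on two feet, 64 mm wide, 40 mm deep, 89 mm high, 150 g, loose, standing off to one side of the work: leave it alone. Origin at the centre of its underside.
- mug: White ceramic mug, 76 mm in diameter, 85 mm high, with a handle on its +y side, loose, standing off to one side of the work: leave it alone. Origin at the centre of its underside.

How it is judged:
By the outcome, as a careful person would: the job done as asked, in the order asked, and still so for the second after the job is handed in, with the robot touching nothing.
It also fails if it takes over 120 s, if anything falls off the work surface, if the arm or the gripper's body presses on something with over 40 N, if the wrist force passes 120 N, or if a joint passes its speed limit or range.

## Robot

A 6-joint arm with a two-finger parallel gripper is mounted at the origin on the work surface. World frame = base frame: x ahead of the robot, y to its left, z up, the work surface at z = 0. Lengths are in mm, angles in degrees, forces in N, time in s.
With the tool pointing down it reaches from about 350 to 850 mm from the base axis. Payload 8.1 kg.
Tool frame: the origin (TCP) lies midway between the tips of the shut fingers; the grasp point (between the pads) lies 19 mm behind it; z points along the fingers, y is the line along which they close (so a half turn about z gives the same grasp; the last joint's range is limited). The gripper opens to 85 mm and grips with 20 to 120 N. Pads are 22 mm wide; open, the fingers measure 114 mm over their backs; the gripper's body (76 mm by 85 mm) begins 54 mm behind the grasp point. The pads swing forward as they close: fully open they stand 13 mm farther back than shut.
Start: joints at [-69.179, 7.471, 85.268, -0, 87.261, -4.893], TCP at [260.351, -540.576, 231.292] pointing down, gripper open.
Joint ranges: [-169.43, 169.43], [-51.17, 129.36], [1.28, 143.12], [-76.62, 256.62], [0, 156.53], [-152.29, 152.29]. Speed limits (degrees/s): [136.94, 136.94, 159.86, 180, 180, 180].

## Interface

Orientations are given as [roll, pitch, yaw] about the fixed x, y, z axes, in that order (R = Rz(yaw) Ry(pitch) Rx(roll)).
In Python, from bench import r, imaging, workorder gives the robot as it stands (r), with the cameras (imaging) and the job (workorder).
- The arm moves only by the tool drive_effector, called after "Call:" as name(argument=value, ...), one argument or row to a line, values as JSON. Schema: {"type":"object","properties":{"segments":{"type":"array","items":{"type":"array","prefixItems":[{"type":"array","items":{"type":"number"},"minItems":3,"maxItems":3},{"type":"array","items":{"type":"number"},"minItems":3,"maxItems":3},{"type":"number"}],"minItems":3,"maxItems":3},"minItems":1,"maxItems":8},"grip_force":{"type":"number"},"only":{"type":"string"},"quiet":{"type":"boolean"},"lines":{"type":"string"}},"required":["segments"],"additionalProperties":false}. segments is a list of rows, 1 to 8 of them, each written [[rx, ry, rz], [dx, dy, dz], opening]: a rotation vector rx, ry, rz in shares of 90 degrees (1.0 is 90 degrees), then dx, dy, dz in parts of the range, where 1.0 means 600 mm, then the finger opening in mm; each row is the pose to reach, as a shift and turn from the pose commanded when the call began, along the tool's axes at that moment; what a row does not reach only later rows make up. A row lasts 1/8 s, in which the tool goes at most 62.5 mm and 10.7 degrees, less where a joint would pass 70% of its speed; a pose out of reach is approached as far as the arm can. The fingers move at their own pace and stop on an object; grip_force is the grip in N (left out, the last holds). Time passes only in rows, so rows that do not move let the fingers close. The tool returns the time, the measured TCP pose, the force, the opening and the grip force at its end. only (a regular expression) keeps the lines of the reply that match it, lines (a string "A,B") keeps lines A to B, and quiet returns only ok. Input that does not fit is refused with a message, and nothing moves.
- r.sense(): the state, without advancing time (a new reading comes with each control period).
- imaging.snapshot(name): name is "scene" or "top"; returns a dict with "pixels" (400x640x3 uint8, blue, green, red), "fx", "fy", "cx", "cy" (pixels), "pose" (4x4, takes a point from camera to world coordinates). Camera axes: x right, y up, looking along -z (the intrinsics and any distortion apply to the point x, -y, -z); pixel columns grow to the right and rows downward; lengths in mm; the calibration is good to about 2 mm. A picture is of the moment at which its call begins. There is no depth.
- workorder.hand_in(): hands the job in; it is judged then, once.
The state is a dict: "time": time; "joint_pos": joint angles; "qd": joint speeds; "joint_efforts": joint torques, N m; "tool_pos": TCP position; "tcp_rot": TCP orientation; "ft_force": force on the tool from outside, world axes, zero at the start; "wrist_torque": the same for the moment, N m; "finger_gap": finger opening in mm; "grip_force": force on a finger pad.
Only numpy, scipy, OpenCV 4.12 (cv2) and the standard library are available. Lean on these libraries where they do the work, as an engineer would, in place of code of your own. Each camera call takes 0.05 s, during which the arm holds its last target. There are 200 camera calls.

## Working session

There is one attempt and no reset: what is moved stays moved. The work goes in short steps, Python scripts to look and compute and a tool call to move; the robot and the scene stay as the last step left them, time stands still between calls to the robot, and variables do not carry over. Pictures are saved under pics/ and viewed, at most 14 in all, crops included, and the job is handed in when it is done.

```bash
ls; mkdir -p pics
```

Run:
```python
from bench import r, imaging, workorder
import cv2, numpy as np
for n in("scene","top"):
    s=imaging.snapshot(n); cv2.imwrite(f"pics/{n}0.png",s["pixels"]); print(n,s["fx"],s["fy"],s["cx"],s["cy"],np.round(s["pose"],3).tolist(),[k for k in s])
print(r.sense())
```

```text
bench.py
pics
scene 418.8139228278174 418.8139228278174 326.8265143564816 198.29301665602875 [[0.832, -0.299, 0.467, 1163.741], [0.554, 0.482, -0.679, -845.33], [-0.022, 0.824, 0.566, 786.732], [0.0, 0.0, 0.0, 1.0]] ['pixels', 'fx', 'fy', 'cx', 'cy', 'pose']
top 433.85331968654623 433.85331968654623 316.3777885054075 201.67008105838337 [[-0.076, 0.972, -0.222, 341.312], [-0.997, -0.073, 0.022, 18.812], [0.005, 0.223, 0.975, 1081.699], [0.0, 0.0, 0.0, 1.0]] ['pixels', 'fx', 'fy', 'cx', 'cy', 'pose']
{'time': 0.1, 'joint_pos': array([-6.91785722e+01,  7.51105829e+00,  8.53245315e+01,  2.47825068e-03,
        8.72616246e+01, -4.89423133e+00]), 'qd': array([ 0.04303356, -0.09395485, -0.05751266, -0.12393537,  0.0464827 ,
        0.02485385]), 'joint_efforts': array([ 2.58744767e-03, -5.70950961e+01, -5.01939368e+01,  4.16210571e-05,
        8.19324749e-03, -7.88315674e-05]), 'tool_pos': array([ 260.18660057, -540.09071778,  230.33214538]), 'tcp_rot': array([-1.79903351e+02, -1.07601891e-02,  2.57155296e+01]), 'ft_force': array([-0.08206651, -0.4471393 , -0.06920364]), 'wrist_torque': array([ 0.00711392, -0.02263988, -0.00491493]), 'grip_force': 0.0, 'finger_gap': 85.50168675110771}
```

View pics/scene0.png

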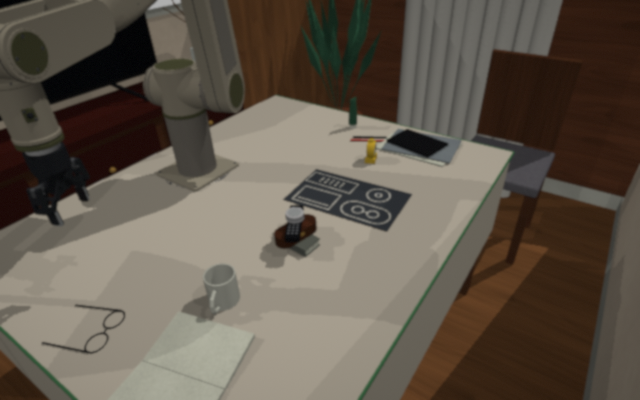

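View pics/top0.png

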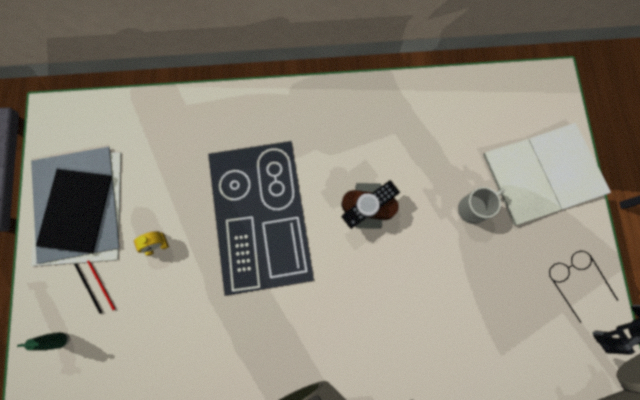

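The top view shows the stack at about (369,204), with the tin on it at (368,205). The mat is at about (260,218): tin spot (234,185), case spot (276,178), remote spot (242,254), book spot (285,247). The clock (151,242) and mug (483,205) stand clear. Next I'll measure.

Create h.py:
```python
import cv2, numpy as np
from bench import r, imaging, workorder
def cast(s,px,z):
    px=np.atleast_2d(np.array(px,float)); P=np.array(s["pose"])
    d=np.c_[(px[:,0]-s["cx"])/s["fx"],-(px[:,1]-s["cy"])/s["fy"],-np.ones(len(px))]@P[:3,:3].T
    return P[:3,3]+d*((z-P[2,3])/d[:,2])[:,None]
def rect(s,cnt,z):
    w=cast(s,cnt.reshape(-1,2),z)[:,:2].astype(np.float32)
    (c,(a,b),t)=cv2.minAreaRect(w)
    if a<b:a,b,t=b,a,t+90
    return np.round(c,1),round(a,1),round(b,1),round((t+90)%180-90,1)
```

Run:
```python
from h import *
for n in("top","scene"):
    s=imaging.snapshot(n);im=s["pixels"];hsv=cv2.cvtColor(im,cv2.COLOR_BGR2HSV)
    x,y,w,h=(200,130,120,170) if n=="top" else (280,160,140,75)
    g=cv2.cvtColor(im,cv2.COLOR_BGR2GRAY)
    dark=(g<100).astype(np.uint8); m=np.zeros_like(dark); m[y:y+h,x:x+w]=dark[y:y+h,x:x+w]
    cs,_=cv2.findContours(m,cv2.RETR_EXTERNAL,cv2.CHAIN_APPROX_NONE); c=max(cs,key=cv2.contourArea)
    print(n,"mat",rect(s,c,3))
    f=np.zeros_like(m); cv2.drawContours(f,[c],-1,1,-1); f=cv2.erode(f,np.ones((3,3)))
    th=115 if n=="top" else 95
    wl=((g>th)&(f>0)).astype(np.uint8)
    cs,_=cv2.findContours(wl,cv2.RETR_EXTERNAL,cv2.CHAIN_APPROX_NONE)
    for c in cs:
        if len(c)>30: print(rect(s,c,3),cv2.boundingRect(c))
    if n=="top": c1=im[165:245,325:415]
    else: c1=im[195:265,265:330]
    c1=np.clip(c1.astype(float)*1.6,0,255).astype(np.uint8)
    cv2.imwrite(f"pics/{n}1.png",cv2.resize(c1,None,fx=8,fy=8,interpolation=cv2.INTER_CUBIC)[:600])
```

```text
top mat (array([563.9, 141.9]), 367.8, 220.0, 5.0)
(array([478.8,  83.6]), 141.9, 93.9, 5.2) (262, 217, 45, 61)
(array([471.7, 188. ]), 179.6, 69.7, 3.0) (226, 216, 34, 75)
(array([648.6, 201.4]), 79.8, 77.2, 85.7) (219, 170, 32, 30)
(array([657.4,  96.4]), 165.6, 87.8, 3.1) (257, 148, 37, 62)
scene mat (array([569.8, 129.3]), 367.8, 241.6, 5.0)
(array([658.9,  96.9]), 93.0, 40.7, 3.8) (351, 206, 28, 12)
(array([630.8,  66.3]), 133.2, 51.0, -26.5) (340, 201, 32, 22)
(array([641.1, 135.3]), 105.4, 11.7, 8.8) (350, 200, 32, 9)
(array([486.2,  58.3]), 105.2, 6.7, 5.3) (299, 197, 29, 9)
(array([630.8, 180.8]), 68.0, 25.5, -41.7) (366, 190, 12, 12)
(array([481.2,  83.1]), 144.0, 93.9, 4.8) (292, 188, 49, 22)
```

View pics/top1.png

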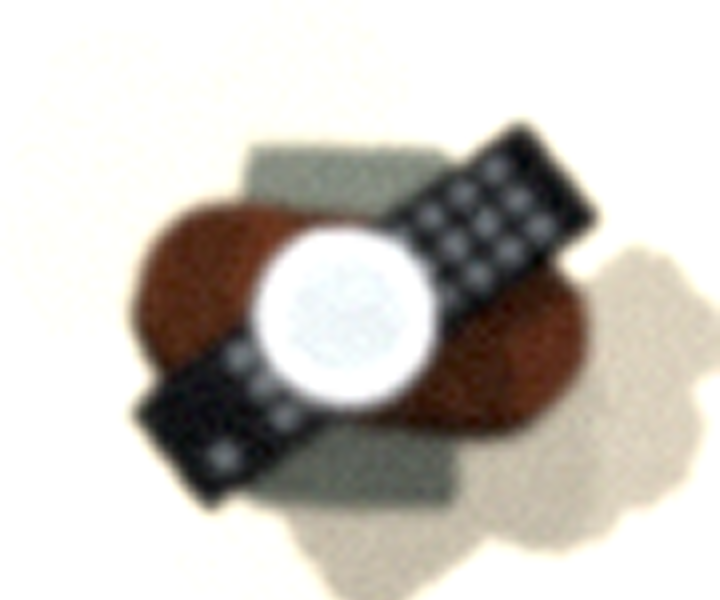

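View pics/scene1.png

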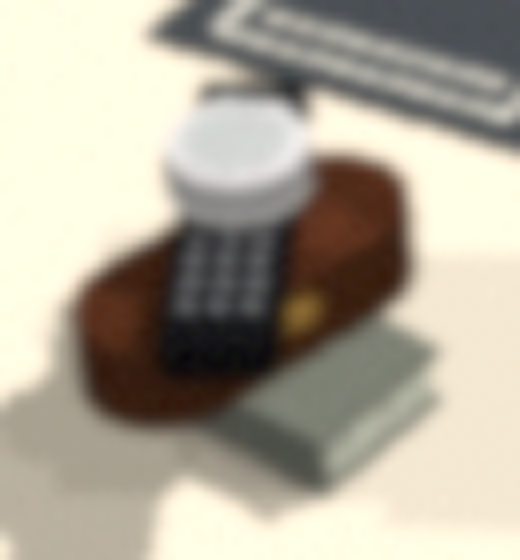

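The crops at 8x show the tin's top circle centred at (347,315) in the top crop, and the remote's corners at (520,125), (598,212), (210,505) and (140,410). The case spans x from 135 to 588, and the book is visible above and below it. In the scene crop the tin's top is at about (238,138).

Add to h.py:
```python
def rel(x,y,z,yaw):
    "shift in tool axes and turn about tool z from the pose as it stands (tool down)"
    q=r.sense(); p=q["tool_pos"]; a=np.radians(q["tcp_rot"][2]); d=np.array([x,y,z])-p
    dy=(yaw-q["tcp_rot"][2]+90)%180-90
    print("rz %.1f  d %.1f %.1f %.1f"%(-dy,np.cos(a)*d[0]+np.sin(a)*d[1],np.sin(a)*d[0]-np.cos(a)*d[1],-d[2]),"yaw",q["tcp_rot"].round(1),"j6",q["joint_pos"][[3,5]].round(1))
def axis(s,m,z):
    "centroid and long-axis angle of a filled mask at height z"
    v,u=np.nonzero(m); w=cast(s,np.c_[u,v],z)[:,:2]; c=w.mean(0); e,V=np.linalg.eigh(np.cov((w-c).T))
    return c.round(1),round((np.degrees(np.arctan2(V[1,1],V[0,1]))+90)%180-90,1),(4*np.sqrt(e)).round(1)
```

Run:
```python
from h import *
s=imaging.snapshot("top"); im=s["pixels"]; g=cv2.cvtColor(im,cv2.COLOR_BGR2GRAY)
C=lambda p,z:cast(s,(np.array(p,float)+.5)/8-.5+[325,165],z)[:,:2].round(1)
print("tin",C([[347,315],[255,315],[440,315],[347,222],[347,407]],98).tolist())
R=C([[520,125],[598,212],[210,505],[140,410]],78); print("rem",R.mean(0),rect(s,((np.array([[520,125],[598,212],[210,505],[140,410]])+.5)/8-.5+[325,165]),78))
hsv=cv2.cvtColor(im,cv2.COLOR_BGR2HSV)
print(hsv[195,350],hsv[215,395],hsv[187,360],hsv[225,375],hsv[204,368])
sub=(slice(165,245),slice(325,415)); h=hsv
cs=np.zeros(g.shape,np.uint8); cs[sub]=((h[...,0]<20)&(h[...,1]>110)&(h[...,2]<120))[sub]
print("case",rect(s,np.argwhere(cs)[:,::-1],60),cs.sum())
bk=np.array([[250,148],[448,148],[245,503],[457,505]]); print("book corners",C(bk,26).tolist())
sc=imaging.snapshot("scene"); print("tin scene",cast(sc,np.array([[238,138]])/8-.44+[265,195],98))
f=(g<100).astype(np.uint8); m=np.zeros_like(f); m[130:300,200:320]=f[130:300,200:320]
ct,_=cv2.findContours(m,cv2.RETR_EXTERNAL,cv2.CHAIN_APPROX_NONE); F=np.zeros_like(m); cv2.drawContours(F,[max(ct,key=cv2.contourArea)],-1,1,-1)
F=cv2.erode(F,np.ones((3,3))); wl=((g>115)&(F>0)).astype(np.uint8)
ct,_=cv2.findContours(wl,cv2.RETR_EXTERNAL,cv2.CHAIN_APPROX_NONE)
for c in ct:
    if len(c)>30:
        M=np.zeros_like(m); cv2.drawContours(M,[c],-1,1,-1); print(axis(s,M,3))
```

```text
tin [[551.4, -122.4], [553.4, -95.7], [549.3, -149.3], [579.1, -125.2], [524.3, -119.6]]
rem [ 556.2   -131.825] (array([ 556.3, -131.9]), 147.2, 34.9, -57.3)
[  9 185  51] [ 13  49 110] [37 26 88] [68 18 58] [ 96   8 156]
case (array([ 557.2, -131.9]), 131.6, 56.7, 72.9) 524
book corners [[622.7, -107.7], [618.1, -170.0], [510.0, -95.3], [504.5, -160.4]]
tin scene [[ 555.15050012 -122.37454997   98.        ]]
(array([478. ,  83.8]), np.float64(5.1), array([108.1, 163.5]))
(array([470. , 187.9]), np.float64(3.2), array([ 80.3, 207. ]))
(array([648. , 201.9]), np.float64(19.7), array([80.8, 81.4]))
(array([655.9,  96.5]), np.float64(3.6), array([ 95. , 174.9]))
```

Create rel.py:
```python
import sys
from h import *
rel(*map(float,sys.argv[1:5]))
```

```bash
python3 rel.py 552 -122.4 150 122.7
```

```text
rz 83.0  d 444.2 -250.1 80.9 yaw [-180.    -0.    25.7] j6 [ 0.  -4.9]
```

The rows are not in the units I measure in: shifts go in shares of 600 mm and turns go in shares of 90 degrees. I convert before sending: 400 mm / 600 = 0.6667, 350 mm / 600 = 0.5833, -80 degrees / 90 = -0.8889.

Call:
drive_effector(
  segments=[
    [[0, 0, -0.1111], [0.0833, -0.0467, 0.0083], 85],
    [[0, 0, -0.2222], [0.1667, -0.0933, 0.0167], 85],
    [[0, 0, -0.3333], [0.25, -0.1417, 0.025], 85],
    [[0, 0, -0.4444], [0.3333, -0.1883, 0.0333], 85],
    [[0, 0, -0.5556], [0.4167, -0.235, 0.05], 85],
    [[0, 0, -0.6667], [0.5, -0.2817, 0.0667], 85],
    [[0, 0, -0.7778], [0.5833, -0.3283, 0.0833], 85],
    [[0, 0, -0.8889], [0.6667, -0.375, 0.1], 85],
  ],
  grip_force=25,
)

```text
time: 1.3
tool_pos: [524.0, -162.7, 171.2]
tcp_rot: [180.0, 0.0, 106.0]
ft_force: [0.2, -0.5, -0.7]
finger_gap: 85.1
grip_force: 0.0
```

```bash
python3 rel.py 552 -122.4 130 122.7
```

```text
rz -16.7  d 31.0 38.0 41.2 yaw [180.   0. 106.] j6 [ -0.  -38.6]
```

To row units: 41 mm / 600 = 0.0683, 38 mm / 600 = 0.0633, -16.7 degrees / 90 = -0.1856.

Call:
drive_effector(
  segments=[
    [[0, 0, -0.0889], [0.025, 0.0317, 0.025], 85],
    [[0, 0, -0.1856], [0.0517, 0.0633, 0.0683], 85],
    [[0, 0, -0.1856], [0.0517, 0.0633, 0.0683], 85],
    [[0, 0, -0.1856], [0.0517, 0.0633, 0.0683], 85],
  ],
)

```text
time: 1.8
tool_pos: [551.3, -124.6, 130.8]
tcp_rot: [-180.0, 0.0, 122.3]
ft_force: [-0.6, 0.0, 0.8]
finger_gap: 85.3
grip_force: 0.0
```

```bash
python3 rel.py 552 -122.4 77.5 122.7
```

```text
rz -0.4  d 1.5 1.8 53.3 yaw [-180.     0.   122.3] j6 [ -0.  -50.2]
```

To row units: 52 mm / 600 = 0.0867, 40 mm / 600 = 0.0667.

Call:
drive_effector(
  segments=[
    [[0, 0, 0], [0.0017, 0.0017, 0], 85],
    [[0, 0, 0], [0.0017, 0.0017, 0.0417], 85],
    [[0, 0, 0], [0.0017, 0.0017, 0.0667], 85],
    [[0, 0, 0], [0.0017, 0.0017, 0.0867], 85],
    [[0, 0, 0], [0.0017, 0.0017, 0.0867], 85],
    [[0, 0, 0], [0.0017, 0.0017, 0.0867], 85],
  ],
)

```text
time: 2.55
tool_pos: [552.0, -123.0, 78.9]
tcp_rot: [180.0, 0.0, 122.4]
ft_force: [0.9, -0.1, 0.7]
finger_gap: 85.0
grip_force: 0.0
```

```bash
python3 rel.py 552 -122.4 77.5 122.7
```

```text
rz -0.3  d 0.5 0.3 1.4 yaw [180.    0.  122.4] j6 [  0.  -50.2]
```

Well placed; close slowly on the tin.

To row units: 1 mm / 600 = 0.0017.

Call:
drive_effector(
  segments=[
    [[0, 0, 0], [0, 0, 0.0017], 70],
    [[0, 0, 0], [0, 0, 0.0017], 60],
    [[0, 0, 0], [0, 0, 0.0017], 55],
    [[0, 0, 0], [0, 0, 0.0017], 52],
    [[0, 0, 0], [0, 0, 0.0017], 46],
    [[0, 0, 0], [0, 0, 0.0017], 40],
    [[0, 0, 0], [0, 0, 0.0017], 40],
  ],
  grip_force=25,
)

```text
time: 3.42
tool_pos: [552.0, -122.8, 77.7]
tcp_rot: [180.0, 0.0, 122.4]
ft_force: [-0.9, 0.6, 5.5]
finger_gap: 51.0
grip_force: 26.5
```

Call:
drive_effector(
  segments=[
    [[0, 0, 0], [0, 0, -0.0083], 40],
    [[0, 0, 0], [0, 0, -0.0417], 40],
    [[0, 0, 0], [0, 0, -0.1], 40],
    [[0, 0, 0], [0, 0, -0.1], 40],
  ],
)

```text
time: 3.92
tool_pos: [554.1, -123.7, 142.1]
tcp_rot: [179.7, 0.3, 122.4]
ft_force: [0.3, -1.2, -0.8]
finger_gap: 50.7
grip_force: 26.3
```

```bash
python3 rel.py 648 201.9 70 138
```

```text
rz -15.6  d 224.6 253.7 72.1 yaw [179.7   0.3 122.4] j6 [ -0.  -50.2]
```

To row units: 254 mm / 600 = 0.4233, 240 mm / 600 = 0.4.

Call:
drive_effector(
  segments=[
    [[0, 0, 0], [0.0467, 0.0533, 0], 40],
    [[0, 0, 0], [0.1083, 0.1217, 0], 40],
    [[0, 0, 0], [0.175, 0.1967, 0.0083], 40],
    [[0, 0, 0], [0.2417, 0.2733, 0.0167], 40],
    [[0, 0, 0], [0.3083, 0.3483, 0.0333], 40],
    [[0, 0, 0], [0.3533, 0.4, 0.0583], 40],
    [[0, 0, 0], [0.375, 0.4233, 0.0833], 40],
    [[0, 0, 0], [0.375, 0.4233, 0.0833], 40],
  ],
)

```text
time: 4.92
tool_pos: [643.7, 204.4, 85.0]
tcp_rot: [-179.8, -0.1, 122.5]
ft_force: [-0.4, 0.1, -0.9]
finger_gap: 50.9
grip_force: 26.4
```

```bash
python3 rel.py 648 201.9 4 122.4
```

Run:
```python
from h import *
s=imaging.snapshot("scene"); im=np.clip(s["pixels"].astype(float)*1.6,0,255).astype(np.uint8)[120:280,240:440]; cv2.imwrite("pics/t2.png",cv2.resize(im,None,fx=3,fy=3))
```

```text
rz 0.1  d -4.4 2.3 81.0 yaw [-1.798e+02 -1.000e-01  1.225e+02] j6 [  0.  -19.3]
```

View pics/t2.png

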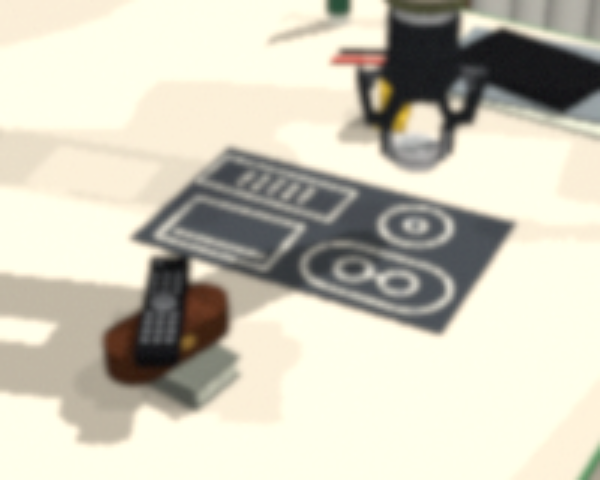

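The tin is held level above its circle at crop (415,145), with the circle itself at (415,225). The stack is undisturbed.

To row units: 74 mm / 600 = 0.1233, 68 mm / 600 = 0.1133.

Call:
drive_effector(
  segments=[
    [[0, 0, 0], [-0.0033, 0.0017, 0.025], 40],
    [[0, 0, 0], [-0.0067, 0.0033, 0.0583], 40],
    [[0, 0, 0], [-0.0073, 0.0038, 0.0917], 40],
    [[0, 0, 0], [-0.0073, 0.0038, 0.1133], 40],
    [[0, 0, 0], [-0.0073, 0.0038, 0.1233], 40],
    [[0, 0, 0], [-0.0073, 0.0038, 0.1233], 40],
    [[0, 0, 0], [-0.0073, 0.0038, 0.1233], 40],
  ],
)

```text
time: 5.85
tool_pos: [650.4, 201.1, 14.2]
tcp_rot: [179.9, 0.0, 122.4]
ft_force: [0.6, 0.2, -0.3]
finger_gap: 51.2
grip_force: 26.4
```

```bash
python3 rel.py 648 201.9 3 122.4
```

```text
rz 0.0  d 2.0 -1.6 11.2 yaw [179.9   0.  122.4] j6 [ -0.  -19.6]
```

To row units: 9 mm / 600 = 0.015, 8 mm / 600 = 0.0133.

Call:
drive_effector(
  segments=[
    [[0, 0, 0], [0.0017, -0.0017, 0.0033], 40],
    [[0, 0, 0], [0.0017, -0.0017, 0.0083], 40],
    [[0, 0, 0], [0.0017, -0.0017, 0.0117], 40],
    [[0, 0, 0], [0.0017, -0.0017, 0.0133], 40],
    [[0, 0, 0], [0.0017, -0.0017, 0.015], 40],
    [[0, 0, 0], [0.0017, -0.0017, 0.015], 40],
    [[0, 0, 0], [0.0017, -0.0017, 0.015], 40],
  ],
)

```text
time: 6.72
tool_pos: [648.4, 201.2, 4.4]
tcp_rot: [180.0, 0.0, 122.4]
ft_force: [0.4, 0.2, 1.2]
finger_gap: 50.9
grip_force: 26.4
```

```bash
python3 rel.py 648 201.9 3 122.4
```

```text
rz 0.0  d 0.9 0.0 1.4 yaw [180.    0.  122.4] j6 [  0.  -19.5]
```

To row units: 1.8 mm / 600 = 0.003, 1.2 mm / 600 = 0.002.

Call:
drive_effector(
  segments=[
    [[0, 0, 0], [0, 0, 0.001], 40],
    [[0, 0, 0], [0, 0, 0.002], 40],
    [[0, 0, 0], [0, 0, 0.003], 40],
    [[0, 0, 0], [0, 0, 0.003], 40],
  ],
)

```text
time: 7.22
tool_pos: [648.4, 201.1, 2.8]
tcp_rot: [180.0, 0.0, 122.4]
ft_force: [-3.0, -0.1, 2.6]
finger_gap: 50.6
grip_force: 26.7
```

Call:
drive_effector(
  segments=[
    [[0, 0, 0], [0, 0, 0.0008], 40],
    [[0, 0, 0], [0, 0, 0.0008], 40],
  ],
)

```text
time: 7.48
tool_pos: [648.4, 201.1, 2.8]
tcp_rot: [180.0, 0.0, 122.4]
ft_force: [-4.8, -1.0, 7.3]
finger_gap: 50.8
grip_force: 27.2
```

Contact (7 N). Release and rise.

To row units: -135 mm / 600 = -0.225, -90 mm / 600 = -0.15.

Call:
drive_effector(
  segments=[
    [[0, 0, 0], [0, 0, 0], 54],
    [[0, 0, 0], [0, 0, 0], 60],
    [[0, 0, 0], [0, 0, 0], 68],
    [[0, 0, 0], [0, 0, 0], 72],
    [[0, 0, 0], [0, 0, -0.0167], 75],
    [[0, 0, 0], [0, 0, -0.075], 80],
    [[0, 0, 0], [0, 0, -0.15], 85],
    [[0, 0, 0], [0, 0, -0.225], 85],
  ],
)

```text
time: 8.48
tool_pos: [648.3, 201.1, 139.1]
tcp_rot: [180.0, 0.0, 122.4]
ft_force: [0.0, 0.3, 0.5]
finger_gap: 85.1
grip_force: 0.0
```

Call:
drive_effector(
  segments=[
    [[0, 0, 0], [-0.0833, -0.0667, -0.0083], 85],
    [[0, 0, 0], [-0.1667, -0.1417, -0.0083], 85],
    [[0, 0, 0], [-0.2333, -0.2167, 0], 85],
    [[0, 0, 0], [-0.3, -0.3, 0], 85],
    [[0, 0, 0], [-0.3, -0.3, 0], 85],
  ],
)

```text
time: 9.1
tool_pos: [591.9, -51.3, 137.9]
tcp_rot: [-180.0, 0.1, 122.1]
ft_force: [0.5, 0.9, 0.5]
finger_gap: 85.2
grip_force: 0.0
```

Run:
```python
from h import *
s=imaging.snapshot("top");im=s["pixels"]; a=np.clip(im.astype(float)*1.6,0,255).astype(np.uint8)
cv2.imwrite("pics/t3.png",np.hstack([cv2.resize(a[165:245,325:415],None,fx=5,fy=5),cv2.resize(a[150:230,205:275],None,fx=5,fy=5)]))
g=cv2.cvtColor(im,cv2.COLOR_BGR2GRAY); 
m=np.zeros_like(g); t=(g<60)&(im[...,2].astype(int)-im[...,0]<18); m[165:245,325:415]=t[165:245,325:415]
m=cv2.morphologyEx(m,cv2.MORPH_CLOSE,np.ones((5,5)));cs,_=cv2.findContours(m,cv2.RETR_EXTERNAL,cv2.CHAIN_APPROX_NONE); print("remote",rect(s,max(cs,key=cv2.contourArea),78))
```

```bash
python3 rel.py 556 -132 120 122.7
```

```text
remote (array([583.6, -93.7]), 146.9, 92.8, 18.9)
rz -0.5  d -49.9 -74.5 18.0 yaw [1.800e+02 1.000e-01 1.222e+02] j6 [ -0. -42.]
```

View pics/t3.png

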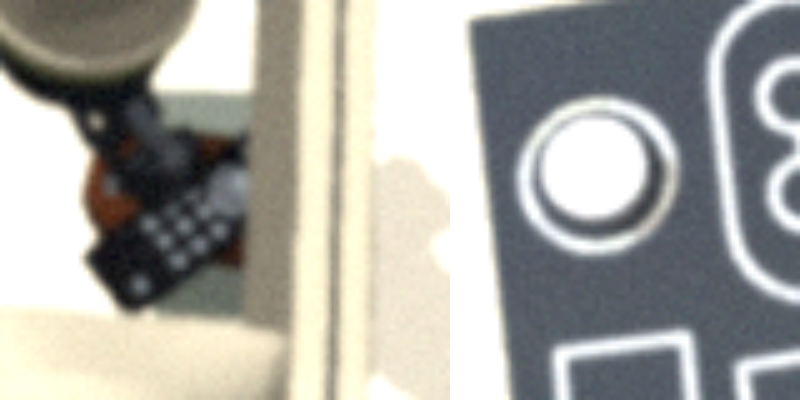

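The tin sits inside its circle: tin at crop (593,168), ring centre at (598,175), with parallax explaining most of the gap. The remote's near corners at (87,258) and (132,312) match the earlier ones, so it hasn't moved.

To row units: -74 mm / 600 = -0.1233, -50 mm / 600 = -0.0833, -0.5 degrees / 90 = -0.0056.

Call:
drive_effector(
  segments=[
    [[0, 0, 0], [-0.0417, -0.0617, 0.0083], 85],
    [[0, 0, -0.0056], [-0.0833, -0.1233, 0.0167], 85],
    [[0, 0, -0.0056], [-0.0833, -0.1233, 0.025], 85],
    [[0, 0, -0.0056], [-0.0833, -0.1233, 0.025], 85],
    [[0, 0, -0.0056], [-0.0833, -0.1233, 0.025], 85],
  ],
)

```text
time: 9.78
tool_pos: [558.0, -127.8, 122.4]
tcp_rot: [180.0, 0.0, 123.0]
ft_force: [-0.7, 0.6, -0.2]
finger_gap: 85.1
grip_force: 0.0
```

```bash
python3 rel.py 556 -132 61.5 122.7
```

```text
rz 0.3  d -2.4 -3.9 60.9 yaw [180.   0. 123.] j6 [  0.  -51.1]
```

To row units: 58 mm / 600 = 0.0967, 57 mm / 600 = 0.095.

Call:
drive_effector(
  segments=[
    [[0, 0, 0], [-0.0033, -0.005, 0.025], 80],
    [[0, 0, 0], [-0.0033, -0.005, 0.0583], 70],
    [[0, 0, 0], [-0.0033, -0.005, 0.0833], 65],
    [[0, 0, 0], [-0.0033, -0.005, 0.095], 65],
    [[0, 0, 0], [-0.0033, -0.005, 0.0967], 65],
    [[0, 0, 0], [-0.0033, -0.005, 0.0967], 65],
    [[0, 0, 0], [-0.0033, -0.005, 0.0967], 65],
  ],
)

```text
time: 10.65
tool_pos: [556.4, -132.7, 64.8]
tcp_rot: [179.9, 0.1, 122.9]
ft_force: [0.3, -0.3, -0.0]
finger_gap: 65.2
grip_force: 0.0
```

```bash
python3 rel.py 556 -132 61.5 122.7
```

```text
rz 0.2  d 0.8 0.1 3.3 yaw [1.799e+02 1.000e-01 1.229e+02] j6 [  0.  -51.5]
```

To row units: 2.5 mm / 600 = 0.0042.

Call:
drive_effector(
  segments=[
    [[0, 0, 0], [0, 0, 0.0042], 60],
    [[0, 0, 0], [0, 0, 0.0042], 50],
    [[0, 0, 0], [0, 0, 0.0042], 44],
    [[0, 0, 0], [0, 0, 0.0042], 40],
    [[0, 0, 0], [0, 0, 0.0042], 36],
    [[0, 0, 0], [0, 0, 0.0042], 30],
    [[0, 0, 0], [0, 0, 0.0042], 30],
  ],
  grip_force=30,
)

```text
time: 11.52
tool_pos: [556.0, -132.6, 61.8]
tcp_rot: [180.0, 0.0, 122.9]
ft_force: [0.0, 0.5, 3.4]
finger_gap: 38.8
grip_force: 31.9
```

Call:
drive_effector(
  segments=[
    [[0, 0, 0], [0, 0, -0.0083], 30],
    [[0, 0, 0], [0, 0, -0.0417], 30],
    [[0, 0, 0], [0, 0, -0.0917], 30],
    [[0, 0, 0], [0, 0, -0.125], 30],
    [[0, 0, 0], [0, 0, -0.125], 30],
  ],
)

```text
time: 12.15
tool_pos: [557.4, -133.0, 139.4]
tcp_rot: [179.8, 0.2, 122.9]
ft_force: [0.8, -1.6, -0.7]
finger_gap: 39.3
grip_force: 31.5
```

```bash
python3 rel.py 470 187.9 90 183.2
```

```text
rz -60.3  d 316.9 101.0 49.4 yaw [179.8   0.2 122.9] j6 [ -0.  -51.5]
```

To row units: 317 mm / 600 = 0.5283, 300 mm / 600 = 0.5, -60.3 degrees / 90 = -0.67.

Call:
drive_effector(
  segments=[
    [[0, 0, -0.0444], [0.05, 0.0167, 0], 30],
    [[0, 0, -0.1333], [0.125, 0.04, 0], 30],
    [[0, 0, -0.2333], [0.2083, 0.0667, 0], 30],
    [[0, 0, -0.3333], [0.2917, 0.0933, 0], 30],
    [[0, 0, -0.4333], [0.375, 0.12, 0.0083], 30],
    [[0, 0, -0.5333], [0.45, 0.1433, 0.0333], 30],
    [[0, 0, -0.6222], [0.5, 0.16, 0.0583], 30],
    [[0, 0, -0.67], [0.5283, 0.1683, 0.0817], 30],
  ],
)

```text
time: 13.15
tool_pos: [466.7, 189.9, 85.8]
tcp_rot: [-180.0, -0.1, -176.5]
ft_force: [0.4, 0.7, -0.8]
finger_gap: 39.2
grip_force: 31.4
```

Call:
drive_effector(
  segments=[
    [[0, 0, 0], [0, 0, 0], 30],
    [[0, 0, 0], [0, 0, 0], 30],
    [[0, 0, 0], [0, 0, 0], 30],
  ],
)

```text
time: 13.52
tool_pos: [469.0, 187.9, 88.0]
tcp_rot: [180.0, 0.1, -176.9]
ft_force: [-0.4, -0.9, -1.0]
finger_gap: 39.2
grip_force: 31.5
```

Run:
```python
from h import *
for n in("top","scene"):
    s=imaging.snapshot(n); im=np.clip(s["pixels"].astype(float)*1.6,0,255).astype(np.uint8)
    cv2.imwrite("pics/r_%s.png"%n,cv2.resize(im[130:310,200:420] if n=="top" else im[120:280,240:440],None,fx=3,fy=3))
```

```bash
python3 rel.py 470 187.9 6 183.2
```

```text
rz -0.1  d -1.1 -0.1 82.0 yaw [ 1.800e+02  1.000e-01 -1.769e+02] j6 [ -0.  -77.1]
```

View pics/r_scene.png

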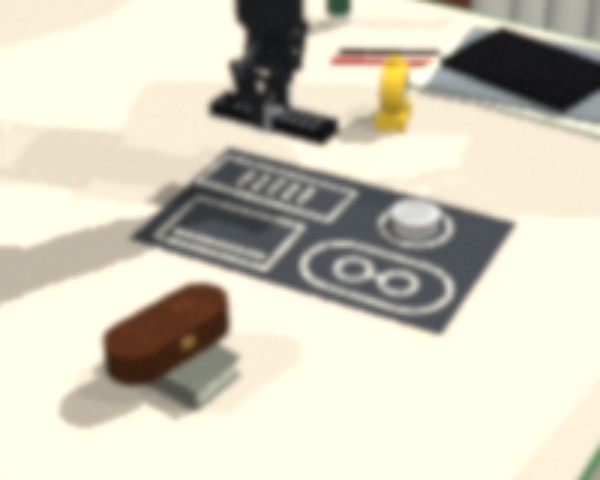

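The remote is held level and in the middle, with its ends at crop (212,100) and (335,130). The case on the book is now clear, at about (165,335), and the tin is in its ring at (415,215).

To row units: 76 mm / 600 = 0.1267, 72 mm / 600 = 0.12.

Call:
drive_effector(
  segments=[
    [[0, 0, 0], [-0.0017, 0, 0.0167], 30],
    [[0, 0, 0], [-0.0017, 0, 0.05], 30],
    [[0, 0, 0], [-0.0017, 0, 0.0833], 30],
    [[0, 0, 0], [-0.0017, 0, 0.1083], 30],
    [[0, 0, 0], [-0.0017, 0, 0.12], 30],
    [[0, 0, 0], [-0.0017, 0, 0.1267], 30],
    [[0, 0, 0], [-0.0017, 0, 0.1267], 30],
    [[0, 0, 0], [-0.0017, 0, 0.1267], 30],
  ],
)

```text
time: 14.62
tool_pos: [469.9, 188.8, 12.1]
tcp_rot: [180.0, 0.1, -176.8]
ft_force: [-0.6, -0.3, -1.2]
finger_gap: 39.3
grip_force: 31.4
```

Call:
drive_effector(
  segments=[
    [[0, 0, 0], [0, 0, 0.0017], 30],
    [[0, 0, 0], [0, 0, 0.0033], 30],
    [[0, 0, 0], [0, 0, 0.005], 30],
    [[0, 0, 0], [0, 0, 0.0067], 30],
    [[0, 0, 0], [0, 0, 0.0067], 30],
    [[0, 0, 0], [0, 0, 0.0067], 30],
  ],
)

```text
time: 15.38
tool_pos: [469.3, 188.6, 7.5]
tcp_rot: [-180.0, -0.0, -176.8]
ft_force: [-0.1, 0.1, -1.6]
finger_gap: 39.7
grip_force: 31.4
```

```bash
python3 rel.py 470 187.9 4.8 183.2
```

```text
rz 0.0  d -0.7 -0.7 2.7 yaw [-180.    -0.  -176.8] j6 [  0.  -77.1]
```

To row units: 2.4 mm / 600 = 0.004, 1.8 mm / 600 = 0.003.

Call:
drive_effector(
  segments=[
    [[0, 0, 0], [0, 0, 0.001], 30],
    [[0, 0, 0], [0, 0, 0.002], 30],
    [[0, 0, 0], [0, 0, 0.003], 30],
    [[0, 0, 0], [0, 0, 0.004], 30],
    [[0, 0, 0], [0, 0, 0.004], 30],
  ],
)

```text
time: 16.0
tool_pos: [469.3, 188.6, 5.0]
tcp_rot: [-180.0, -0.0, -176.8]
ft_force: [-0.2, -0.2, -1.8]
finger_gap: 38.9
grip_force: 31.4
```

Call:
drive_effector(
  segments=[
    [[0, 0, 0], [0, 0, 0.0008], 30],
    [[0, 0, 0], [0, 0, 0.0013], 30],
    [[0, 0, 0], [0, 0, 0.0013], 30],
  ],
)

```text
time: 16.38
tool_pos: [469.4, 188.6, 4.8]
tcp_rot: [-180.0, -0.0, -176.8]
ft_force: [-3.5, -1.6, 5.8]
finger_gap: 39.3
grip_force: 32.3
```

To row units: -130 mm / 600 = -0.2167, -100 mm / 600 = -0.1667.

Call:
drive_effector(
  segments=[
    [[0, 0, 0], [0, 0, 0], 44],
    [[0, 0, 0], [0, 0, 0], 52],
    [[0, 0, 0], [0, 0, 0], 58],
    [[0, 0, 0], [0, 0, 0], 60],
    [[0, 0, 0], [0, 0, -0.0167], 60],
    [[0, 0, 0], [0, 0, -0.0833], 70],
    [[0, 0, 0], [0, 0, -0.1667], 85],
    [[0, 0, 0], [0, 0, -0.2167], 85],
  ],
)

```text
time: 17.38
tool_pos: [470.6, 188.9, 138.0]
tcp_rot: [179.9, 0.2, -176.8]
ft_force: [0.6, -0.2, 0.2]
finger_gap: 84.9
grip_force: 0.0
```

Run:
```python
from h import *
s=imaging.snapshot("top");im=s["pixels"]; a=np.clip(im.astype(float)*1.6,0,255).astype(np.uint8)
cv2.imwrite("pics/t4.png",np.hstack([cv2.resize(a[165:245,325:415],None,fx=5,fy=5),cv2.resize(a[205:285,255:325],None,fx=5,fy=5)]))
h=cv2.cvtColor(im,cv2.COLOR_BGR2HSV); sub=(slice(165,245),slice(325,415))
m=np.zeros(h.shape[:2],np.uint8); m[sub]=((h[...,0]<20)&(h[...,1]>90)&(h[...,2]<120))[sub]
m=cv2.morphologyEx(m,cv2.MORPH_OPEN,np.ones((3,3))); print("case",axis(s,m,60),rect(s,np.argwhere(m)[:,::-1],60))
```

```bash
python3 rel.py 557 -132 120 80
```

```text
case (array([ 557.9, -131.7]), np.float64(78.3), array([ 67. , 141.8])) (array([ 557.9, -131.8]), 133.1, 61.7, 77.4)
rz -76.8  d -66.3 -325.8 21.9 yaw [ 179.9    0.5 -176.8] j6 [ -0.  -77.1]
```

View pics/t4.png

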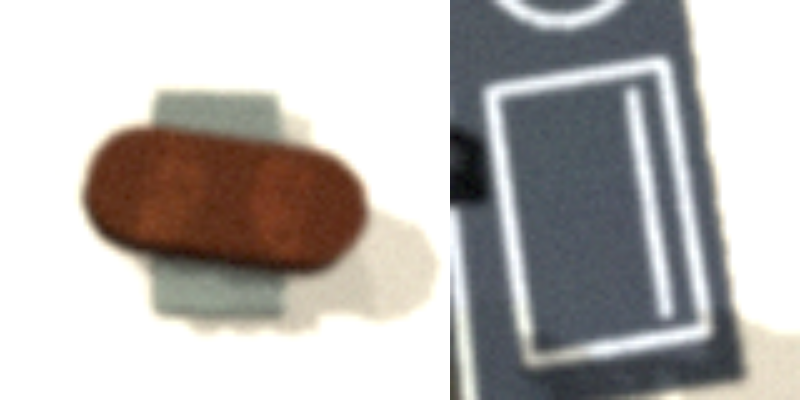

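The case's top is clear now (crop about (225,200), both ends seen), lying across the book. The book outline's corners are free. Go to the case with yaw 78.

To row units: -326 mm / 600 = -0.5433, -300 mm / 600 = -0.5, 78 degrees / 90 = 0.8667.

Call:
drive_effector(
  segments=[
    [[0, 0, 0.0889], [-0.0133, -0.05, 0], 85],
    [[0, 0, 0.2], [-0.03, -0.125, 0], 85],
    [[0, 0, 0.3111], [-0.0467, -0.2, 0], 85],
    [[0, 0, 0.4222], [-0.0633, -0.2833, 0], 85],
    [[0, 0, 0.5333], [-0.075, -0.3667, 0], 85],
    [[0, 0, 0.6444], [-0.0883, -0.4417, 0], 85],
    [[0, 0, 0.7556], [-0.1, -0.5, 0.0083], 85],
    [[0, 0, 0.8667], [-0.115, -0.5433, 0.0167], 85],
  ],
)

```text
time: 18.42
tool_pos: [556.7, -134.9, 124.8]
tcp_rot: [180.0, 0.0, 104.8]
ft_force: [0.2, 0.1, -0.1]
finger_gap: 84.8
grip_force: 0.0
```

```bash
python3 rel.py 559 -132.5 120 78
```

```text
rz 26.8  d 1.7 2.8 4.8 yaw [180.    0.  104.8] j6 [ -0.  -33.6]
```

To row units: 20 mm / 600 = 0.0333, 10 mm / 600 = 0.0167, 26.8 degrees / 90 = 0.2978.

Call:
drive_effector(
  segments=[
    [[0, 0, 0.1111], [0, 0, 0.0083], 85],
    [[0, 0, 0.2222], [0, 0, 0.0167], 85],
    [[0, 0, 0.2978], [0, 0, 0.0333], 85],
    [[0, 0, 0.2978], [0, 0, 0.0333], 85],
    [[0, 0, 0.2978], [0, 0, 0.0333], 85],
    [[0, 0, 0.2978], [0, 0, 0.0333], 85],
  ],
)

```text
time: 19.18
tool_pos: [556.8, -133.1, 105.0]
tcp_rot: [179.9, 0.0, 78.5]
ft_force: [0.6, 0.1, 0.7]
finger_gap: 84.8
grip_force: 0.0
```

```bash
python3 rel.py 559 -132.5 29 78
```

```text
rz 0.5  d 1.0 2.0 76.0 yaw [179.9   0.   78.5] j6 [ 0.  -7.1]
```

To row units: 74 mm / 600 = 0.1233, 66 mm / 600 = 0.11, 0.5 degrees / 90 = 0.0056.

Call:
drive_effector(
  segments=[
    [[0, 0, 0.0056], [0.0017, 0.0033, 0.0167], 85],
    [[0, 0, 0.0056], [0.0017, 0.0033, 0.05], 85],
    [[0, 0, 0.0056], [0.0017, 0.0033, 0.0833], 85],
    [[0, 0, 0.0056], [0.0017, 0.0033, 0.11], 85],
    [[0, 0, 0.0056], [0.0017, 0.0033, 0.1233], 85],
    [[0, 0, 0.0056], [0.0017, 0.0033, 0.1233], 85],
    [[0, 0, 0.0056], [0.0017, 0.0033, 0.1233], 85],
  ],
)

```text
time: 20.05
tool_pos: [559.3, -132.7, 31.0]
tcp_rot: [179.9, 0.0, 77.9]
ft_force: [0.2, -0.6, -0.1]
finger_gap: 85.1
grip_force: 0.0
```

```bash
python3 rel.py 559 -132.5 29 78
```

```text
rz -0.1  d 0.1 -0.3 2.0 yaw [179.9   0.   77.9] j6 [ 0.  -6.4]
```

To row units: 1 mm / 600 = 0.0017.

Call:
drive_effector(
  segments=[
    [[0, 0, 0], [0, 0, 0.0017], 75],
    [[0, 0, 0], [0, 0, 0.0017], 66],
    [[0, 0, 0], [0, 0, 0.0017], 61],
    [[0, 0, 0], [0, 0, 0.0017], 58],
    [[0, 0, 0], [0, 0, 0.0017], 54],
    [[0, 0, 0], [0, 0, 0.0017], 48],
    [[0, 0, 0], [0, 0, 0.0017], 48],
  ],
  grip_force=30,
)

```text
time: 20.92
tool_pos: [559.2, -132.7, 30.0]
tcp_rot: [179.9, 0.0, 77.9]
ft_force: [0.8, 0.5, 5.6]
finger_gap: 57.5
grip_force: 33.4
```

Call:
drive_effector(
  segments=[
    [[0, 0, 0], [0, 0, -0.0083], 48],
    [[0, 0, 0], [0, 0, -0.0417], 48],
    [[0, 0, 0], [0, 0, -0.0917], 48],
    [[0, 0, 0], [0, 0, -0.15], 48],
    [[0, 0, 0], [0, 0, -0.1667], 48],
    [[0, 0, 0], [0, 0, -0.1667], 48],
  ],
)

```text
time: 21.68
tool_pos: [559.1, -132.6, 130.1]
tcp_rot: [179.9, 0.0, 77.9]
ft_force: [-0.3, -0.4, -1.2]
finger_gap: 57.5
grip_force: 32.8
```

Run:
```python
from h import *
s=imaging.snapshot("scene"); im=np.clip(s["pixels"].astype(float)*1.6,0,255).astype(np.uint8)[110:270,240:440]; cv2.imwrite("pics/t5.png",cv2.resize(im,None,fx=3,fy=3))
```

```bash
python3 rel.py 655.9 96.5 100 3.6
```

```text
rz 74.3  d 244.2 47.6 28.6 yaw [-180.    -0.    77.9] j6 [ 0.  -6.4]
```

View pics/t5.png

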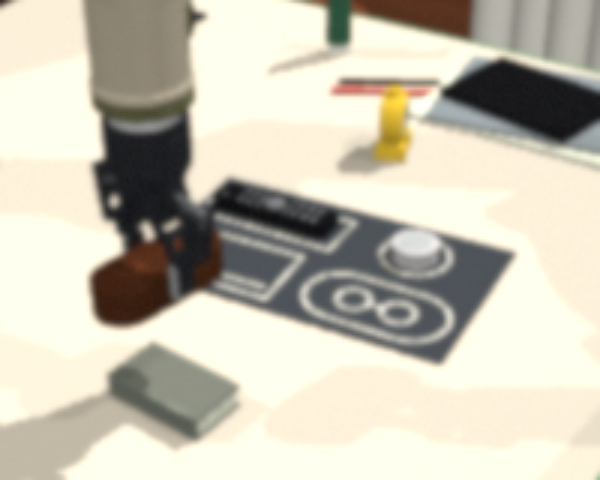

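The case is lifted level at crop (155,275), the book is bare at (175,390), and the remote lies in its rectangle at (278,208).

To row units: 244 mm / 600 = 0.4067, 230 mm / 600 = 0.3833, 74.3 degrees / 90 = 0.8256.

Call:
drive_effector(
  segments=[
    [[0, 0, 0.0889], [0.0417, 0.0083, 0], 48],
    [[0, 0, 0.1889], [0.1, 0.02, 0], 48],
    [[0, 0, 0.2889], [0.1583, 0.0317, 0], 48],
    [[0, 0, 0.4], [0.2167, 0.0433, 0], 48],
    [[0, 0, 0.5111], [0.275, 0.055, 0], 48],
    [[0, 0, 0.6222], [0.3333, 0.065, 0], 48],
    [[0, 0, 0.7333], [0.3833, 0.075, 0.0083], 48],
    [[0, 0, 0.8256], [0.4067, 0.0793, 0.025], 48],
  ],
)

```text
time: 22.72
tool_pos: [655.7, 97.9, 112.0]
tcp_rot: [-180.0, 0.1, 3.4]
ft_force: [-0.0, -1.0, -1.2]
finger_gap: 58.0
grip_force: 32.7
```

Call:
drive_effector(
  segments=[
    [[0, 0, 0], [0, 0, 0.0083], 48],
    [[0, 0, 0], [0, 0, 0.0167], 48],
    [[0, 0, 0], [0, 0, 0.025], 48],
    [[0, 0, 0], [0, 0, 0.025], 48],
  ],
)

```text
time: 23.22
tool_pos: [655.8, 95.4, 98.8]
tcp_rot: [180.0, 0.1, 3.6]
ft_force: [0.4, -0.6, -1.5]
finger_gap: 57.4
grip_force: 32.7
```

```bash
python3 rel.py 655.9 96.5 7 3.6
```

```text
rz 0.0  d 0.1 -1.1 91.8 yaw [1.8e+02 1.0e-01 3.6e+00] j6 [-0.  90.2]
```

To row units: 86 mm / 600 = 0.1433, 85 mm / 600 = 0.1417.

Call:
drive_effector(
  segments=[
    [[0, 0, 0], [0, -0.0017, 0.025], 48],
    [[0, 0, 0], [0, -0.0017, 0.0583], 48],
    [[0, 0, 0], [0, -0.0017, 0.0917], 48],
    [[0, 0, 0], [0, -0.0017, 0.1167], 48],
    [[0, 0, 0], [0, -0.0017, 0.1333], 48],
    [[0, 0, 0], [0, -0.0017, 0.1417], 48],
    [[0, 0, 0], [0, -0.0017, 0.1433], 48],
    [[0, 0, 0], [0, -0.0017, 0.1433], 48],
  ],
)

```text
time: 24.22
tool_pos: [656.8, 97.2, 14.0]
tcp_rot: [-180.0, -0.1, 3.6]
ft_force: [-0.2, 0.1, -1.8]
finger_gap: 57.9
grip_force: 32.7
```

Call:
drive_effector(
  segments=[
    [[0, 0, 0], [0, 0, 0.0017], 48],
    [[0, 0, 0], [0, 0, 0.0033], 48],
    [[0, 0, 0], [0, 0, 0.005], 48],
    [[0, 0, 0], [0, 0, 0.005], 48],
  ],
)

```text
time: 24.72
tool_pos: [656.1, 97.1, 10.1]
tcp_rot: [-180.0, 0.0, 3.6]
ft_force: [-0.3, -0.1, -1.6]
finger_gap: 57.5
grip_force: 32.7
```

```bash
python3 rel.py 655.9 96.5 7 3.6
```

```text
rz 0.0  d -0.2 0.6 3.1 yaw [-180.     0.     3.6] j6 [ 0.  90.4]
```

To row units: 2.8 mm / 600 = 0.0047, 2.4 mm / 600 = 0.004.

Call:
drive_effector(
  segments=[
    [[0, 0, 0], [0, 0, 0.001], 48],
    [[0, 0, 0], [0, 0, 0.002], 48],
    [[0, 0, 0], [0, 0, 0.003], 48],
    [[0, 0, 0], [0, 0, 0.004], 48],
    [[0, 0, 0], [0, 0, 0.0047], 48],
    [[0, 0, 0], [0, 0, 0.0047], 48],
  ],
)

```text
time: 25.48
tool_pos: [656.2, 97.1, 7.4]
tcp_rot: [180.0, 0.0, 3.6]
ft_force: [0.9, -0.0, -0.8]
finger_gap: 57.3
grip_force: 32.7
```

Call:
drive_effector(
  segments=[
    [[0, 0, 0], [0, 0, 0.0008], 48],
    [[0, 0, 0], [0, 0, 0.0013], 48],
    [[0, 0, 0], [0, 0, 0.0013], 48],
  ],
)

```text
time: 25.85
tool_pos: [656.3, 97.1, 7.0]
tcp_rot: [180.0, -0.0, 3.6]
ft_force: [-1.8, 0.3, 2.7]
finger_gap: 57.6
grip_force: 33.1
```

To row units: -130 mm / 600 = -0.2167, -100 mm / 600 = -0.1667.

Call:
drive_effector(
  segments=[
    [[0, 0, 0], [0, 0, 0.0005], 60],
    [[0, 0, 0], [0, 0, 0.0005], 66],
    [[0, 0, 0], [0, 0, 0], 72],
    [[0, 0, 0], [0, 0, 0], 78],
    [[0, 0, 0], [0, 0, -0.0167], 80],
    [[0, 0, 0], [0, 0, -0.0833], 85],
    [[0, 0, 0], [0, 0, -0.1667], 85],
    [[0, 0, 0], [0, 0, -0.2167], 85],
  ],
)

```text
time: 26.85
tool_pos: [657.7, 97.3, 141.1]
tcp_rot: [-180.0, -0.3, 3.6]
ft_force: [-0.4, 0.7, -0.5]
finger_gap: 85.1
grip_force: 0.0
```

Run:
```python
from h import *
s=imaging.snapshot("top");im=s["pixels"]; a=np.clip(im.astype(float)*1.6,0,255).astype(np.uint8)
cv2.imwrite("pics/t6.png",cv2.resize(a[135:255,210:410],None,fx=4,fy=4))
h=cv2.cvtColor(im,cv2.COLOR_BGR2HSV); print(h[190:215:8,360:380:8].reshape(-1,3).tolist(),h[170,340].tolist(),h[215,410].tolist())
s2=imaging.snapshot("scene"); cv2.imwrite("pics/s6.png",s2["pixels"])
```

```text
[[43, 19, 92], [53, 20, 101], [49, 20, 102], [43, 26, 69], [38, 15, 69], [43, 20, 88], [42, 19, 68], [47, 27, 67], [47, 25, 70], [55, 21, 72], [53, 15, 69], [51, 26, 68]] [23, 28, 198] [22, 31, 179]
```

View pics/t6.png

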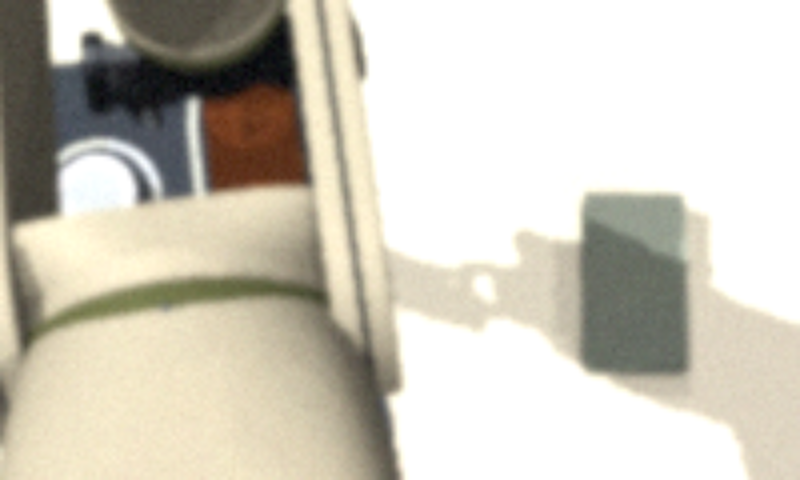

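The book stands alone with crop corners (583,193), (685,193), (688,372) and (582,370), partly in the arm's shadow.

Run:
```python
from h import *
s=imaging.snapshot("top");im=s["pixels"]; h=cv2.cvtColor(im,cv2.COLOR_BGR2HSV)
m=np.zeros(h.shape[:2],np.uint8); sub=(slice(170,240),slice(345,395)); m[sub]=((h[...,0]>33)&(h[...,2]<115))[sub]
m=cv2.morphologyEx(cv2.morphologyEx(m,cv2.MORPH_CLOSE,np.ones((3,3))),cv2.MORPH_OPEN,np.ones((3,3)))
print(axis(s,m,26),rect(s,np.argwhere(m)[:,::-1],26),cv2.boundingRect(m))
q=np.array([[583,193],[685,193],[688,372],[582,370]])/4-.4+[210,135]; print(cast(s,q,26).round(1).tolist())
```

```bash
python3 rel.py 564 -132.5 120 3
```

```text
(array([ 562.5, -132.4]), np.float64(-5.1), array([ 71.7, 129.4])) (array([ 563.3, -132.8]), 110.0, 62.1, -4.5) (356, 184, 26, 44)
[[623.3, -106.6, 26.0], [618.6, -170.8, 26.0], [504.7, -160.2, 26.0], [510.9, -95.2, 26.0]]
rz 0.6  d -108.5 223.4 20.5 yaw [-180.    -0.3    3.6] j6 [ 0.  90.4]
```

To row units: 223 mm / 600 = 0.3717, 190 mm / 600 = 0.3167, 8.6 degrees / 90 = 0.0956.

Call:
drive_effector(
  segments=[
    [[0, 0, 0.0111], [-0.02, 0.0417, 0], 85],
    [[0, 0, 0.0333], [-0.0533, 0.1083, 0], 85],
    [[0, 0, 0.0444], [-0.0867, 0.175, 0], 85],
    [[0, 0, 0.0667], [-0.12, 0.25, 0.0083], 85],
    [[0, 0, 0.0889], [-0.1533, 0.3167, 0.025], 85],
    [[0, 0, 0.0956], [-0.1825, 0.3717, 0.05], 85],
    [[0, 0, 0.0956], [-0.1825, 0.3717, 0.0667], 85],
    [[0, 0, 0.0956], [-0.1825, 0.3717, 0.0667], 85],
  ],
)

```text
time: 28.0
tool_pos: [559.7, -131.6, 94.8]
tcp_rot: [-179.9, 0.2, -5.0]
ft_force: [-0.4, 0.5, 0.4]
finger_gap: 84.9
grip_force: 0.0
```

Call:
drive_effector(
  segments=[
    [[0, 0, 0], [0, 0, 0], 85],
    [[0, 0, 0], [0, 0, 0], 85],
  ],
)

```text
time: 28.25
tool_pos: [561.7, -131.6, 97.3]
tcp_rot: [180.0, -0.1, -4.9]
ft_force: [-0.4, -0.7, -0.3]
finger_gap: 85.1
grip_force: 0.0
```

```bash
python3 rel.py 563 -132.5 0 -5
```

```text
rz 0.1  d 1.3 0.8 97.3 yaw [ 1.8e+02 -1.0e-01 -4.9e+00] j6 [ 0.  76.6]
```

To row units: 93 mm / 600 = 0.155, 90 mm / 600 = 0.15.

Call:
drive_effector(
  segments=[
    [[0, 0, 0], [0.0017, 0.0017, 0.0167], 85],
    [[0, 0, 0], [0.0017, 0.0017, 0.05], 85],
    [[0, 0, 0], [0.0017, 0.0017, 0.0833], 85],
    [[0, 0, 0], [0.0017, 0.0017, 0.1167], 85],
    [[0, 0, 0], [0.0017, 0.0017, 0.1383], 85],
    [[0, 0, 0], [0.0017, 0.0017, 0.15], 85],
    [[0, 0, 0], [0.0017, 0.0017, 0.155], 85],
    [[0, 0, 0], [0.0017, 0.0017, 0.155], 85],
  ],
)

```text
time: 29.25
tool_pos: [562.3, -133.6, 4.1]
tcp_rot: [180.0, -0.0, -5.0]
ft_force: [0.2, -1.0, 0.3]
finger_gap: 85.0
grip_force: 0.0
```

Call:
drive_effector(
  segments=[
    [[0, 0, 0], [0, 0, 0], 85],
    [[0, 0, 0], [0, 0, 0.0017], 85],
  ],
)

```text
time: 29.5
tool_pos: [562.4, -133.6, 3.4]
tcp_rot: [180.0, -0.1, -5.0]
ft_force: [1.1, -0.1, -0.4]
finger_gap: 85.1
grip_force: 0.0
```

```bash
python3 rel.py 563 -132.5 0 -5
```

```text
rz 0.0  d 0.5 -1.1 3.4 yaw [ 1.8e+02 -1.0e-01 -5.0e+00] j6 [ 0.  76.5]
```

To row units: 2 mm / 600 = 0.0033, -1 mm / 600 = -0.0017.

Call:
drive_effector(
  segments=[
    [[0, 0, 0], [0.0008, -0.0017, 0.0017], 75],
    [[0, 0, 0], [0.0008, -0.0017, 0.0033], 70],
    [[0, 0, 0], [0.0008, -0.0017, 0.0033], 67],
    [[0, 0, 0], [0.0008, -0.0017, 0.0033], 64],
    [[0, 0, 0], [0.0008, -0.0017, 0.0033], 60],
    [[0, 0, 0], [0.0008, -0.0017, 0.0033], 54],
    [[0, 0, 0], [0.0008, -0.0017, 0.0033], 54],
  ],
  grip_force=35,
)

```text
time: 30.38
tool_pos: [562.7, -132.6, 1.0]
tcp_rot: [180.0, -0.0, -5.0]
ft_force: [-0.7, -0.4, 4.1]
finger_gap: 63.2
grip_force: 40.2
```

Call:
drive_effector(
  segments=[
    [[0, 0, 0], [0, 0, -0.0083], 54],
    [[0, 0, 0], [0, 0, -0.0333], 54],
    [[0, 0, 0], [0, 0, -0.0833], 54],
    [[0, 0, 0], [0, 0, -0.1333], 54],
    [[0, 0, 0], [0, 0, -0.1667], 54],
    [[0, 0, 0], [0, 0, -0.1667], 54],
  ],
)

```text
time: 31.12
tool_pos: [564.0, -132.9, 103.1]
tcp_rot: [179.9, -0.2, -5.0]
ft_force: [-0.0, 0.3, -1.9]
finger_gap: 63.0
grip_force: 39.5
```

```bash
python3 rel.py 478 83.8 100 5.1
```

```text
rz -10.1  d -104.5 -208.4 3.1 yaw [179.9  -0.2  -5. ] j6 [ 0.  76.7]
```

To row units: -208.4 mm / 600 = -0.3473, -180 mm / 600 = -0.3, -10.1 degrees / 90 = -0.1122.

Call:
drive_effector(
  segments=[
    [[0, 0, -0.0111], [-0.02, -0.0417, 0], 54],
    [[0, 0, -0.0333], [-0.0533, -0.1083, 0], 54],
    [[0, 0, -0.0556], [-0.0867, -0.175, 0], 54],
    [[0, 0, -0.0778], [-0.12, -0.2417, 0], 54],
    [[0, 0, -0.1], [-0.15, -0.3, 0], 54],
    [[0, 0, -0.1122], [-0.1742, -0.3473, 0.0083], 54],
    [[0, 0, -0.1122], [-0.1742, -0.3473, 0.025], 54],
    [[0, 0, -0.1122], [-0.1742, -0.3473, 0.05], 54],
  ],
)

```text
time: 32.12
tool_pos: [476.4, 83.9, 69.5]
tcp_rot: [180.0, 0.0, 5.1]
ft_force: [0.0, 0.4, -2.0]
finger_gap: 63.2
grip_force: 39.5
```

Call:
drive_effector(
  segments=[
    [[0, 0, 0], [0, 0, 0.0167], 54],
    [[0, 0, 0], [0, 0, 0.0333], 54],
    [[0, 0, 0], [0, 0, 0.0333], 54],
    [[0, 0, 0], [0, 0, 0.0333], 54],
  ],
)

```text
time: 32.62
tool_pos: [476.8, 84.0, 51.0]
tcp_rot: [180.0, -0.0, 5.1]
ft_force: [0.1, -0.3, -2.1]
finger_gap: 63.4
grip_force: 39.4
```

```bash
python3 rel.py 478 83.8 4 5.1
```

```text
rz -0.0  d 1.1 0.3 47.0 yaw [180.   -0.    5.1] j6 [-0.  88.8]
```

To row units: 43 mm / 600 = 0.0717, 41 mm / 600 = 0.0683.

Call:
drive_effector(
  segments=[
    [[0, 0, 0], [0.0017, 0, 0.0167], 54],
    [[0, 0, 0], [0.0017, 0, 0.0367], 54],
    [[0, 0, 0], [0.0017, 0, 0.0533], 54],
    [[0, 0, 0], [0.0017, 0, 0.0633], 54],
    [[0, 0, 0], [0.0017, 0, 0.0683], 54],
    [[0, 0, 0], [0.0017, 0, 0.0717], 54],
    [[0, 0, 0], [0.0017, 0, 0.0717], 54],
    [[0, 0, 0], [0.0017, 0, 0.0717], 54],
  ],
)

```text
time: 33.62
tool_pos: [477.8, 84.4, 8.0]
tcp_rot: [-180.0, -0.0, 5.1]
ft_force: [0.1, 0.0, -1.7]
finger_gap: 63.3
grip_force: 39.5
```

```bash
python3 rel.py 478 83.8 4 5.1
```

```text
rz 0.0  d 0.2 0.6 4.0 yaw [-180.    -0.     5.1] j6 [ 0.  88.8]
```

To row units: 3.9 mm / 600 = 0.0065, 3.5 mm / 600 = 0.0058.

Call:
drive_effector(
  segments=[
    [[0, 0, 0], [0, 0, 0.0012], 54],
    [[0, 0, 0], [0, 0, 0.0023], 54],
    [[0, 0, 0], [0, 0, 0.0035], 54],
    [[0, 0, 0], [0, 0, 0.0047], 54],
    [[0, 0, 0], [0, 0, 0.0058], 54],
    [[0, 0, 0], [0, 0, 0.0065], 54],
    [[0, 0, 0], [0, 0, 0.0065], 54],
  ],
)

```text
time: 34.5
tool_pos: [477.4, 84.3, 4.0]
tcp_rot: [180.0, 0.0, 5.1]
ft_force: [-3.2, -0.1, 3.0]
finger_gap: 63.3
grip_force: 40.0
```

Call:
drive_effector(
  segments=[
    [[0, 0, 0], [0, 0, 0.0007], 54],
    [[0, 0, 0], [0, 0, 0.0012], 54],
    [[0, 0, 0], [0, 0, 0.0012], 54],
  ],
)

```text
time: 34.88
tool_pos: [477.5, 84.3, 4.0]
tcp_rot: [180.0, 0.0, 5.1]
ft_force: [-8.0, -0.6, 12.8]
finger_gap: 63.1
grip_force: 41.3
```

Down on the mat. Release, rise and move clear for a look.

The rows are not in the units I measure in: shifts go in shares of 600 mm and turns go in shares of 90 degrees. I convert before sending: -140 mm / 600 = -0.2333, -100 mm / 600 = -0.1667.

Call:
drive_effector(
  segments=[
    [[0, 0, 0], [0, 0, -0.0008], 68],
    [[0, 0, 0], [0, 0, -0.0008], 74],
    [[0, 0, 0], [0, 0, -0.0008], 82],
    [[0, 0, 0], [0, 0, -0.0008], 85],
    [[0, 0, 0], [0, 0, -0.0167], 85],
    [[0, 0, 0], [0, 0, -0.0833], 85],
    [[0, 0, 0], [0, 0, -0.1667], 85],
    [[0, 0, 0], [0, 0, -0.2333], 85],
  ],
)

```text
time: 35.88
tool_pos: [478.0, 84.4, 145.9]
tcp_rot: [-180.0, -0.1, 5.1]
ft_force: [0.5, 0.4, 0.0]
finger_gap: 85.0
grip_force: 0.0
```

Call:
drive_effector(
  segments=[
    [[0, 0, 0], [-0.0083, 0.0667, 0], 85],
    [[0, 0, 0], [-0.0167, 0.15, 0], 85],
    [[0, 0, 0], [-0.0167, 0.2333, 0], 85],
    [[0, 0, 0], [-0.0167, 0.3333, 0], 85],
    [[0, 0, 0], [-0.0167, 0.4333, 0], 85],
    [[0, 0, 0], [-0.0167, 0.5, 0], 85],
    [[0, 0, 0], [-0.0167, 0.5, 0], 85],
    [[0, 0, 0], [-0.0167, 0.5, 0], 85],
  ],
)

```text
time: 36.88
tool_pos: [494.2, -214.9, 143.3]
tcp_rot: [-180.0, -0.0, 5.1]
ft_force: [-0.4, 0.3, 0.9]
finger_gap: 85.1
grip_force: 0.0
```

Run:
```python
from h import *
s=imaging.snapshot("top");a=np.clip(s["pixels"].astype(float)*1.6,0,255).astype(np.uint8)
cv2.imwrite("pics/t7.png",cv2.resize(a[135:300,200:320],None,fx=3.6,fy=3.6))
```

```text
(no output)
```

View pics/t7.png

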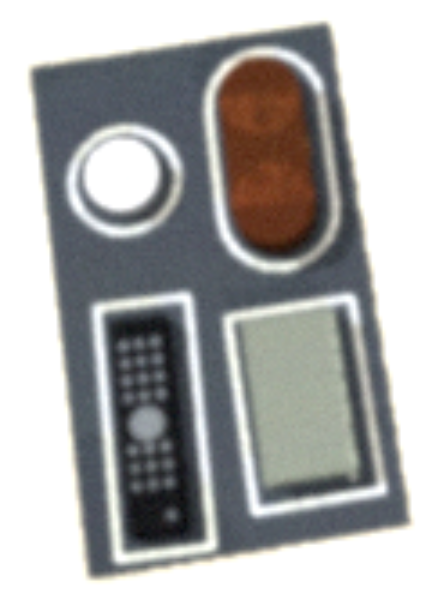

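All four lie inside their outlines and in line with them: tin (122,178), remote (147,425), case (268,155), book (298,400). The small upward offsets come from parallax on their top faces.

```bash
python3 -c "
from bench import r, imaging, workorder
print(workorder.hand_in())"
```

```text
the job is handed in; nothing more can be done
None
```

I handed the job in at about 37 s of robot time: the tin, remote, spectacles case and book each lie flat in their own outline, placed in the order asked. I sent the arm nowhere near the clock or the mug; the hand-in gave no verdict.

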